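# Start the bench labeller

### The job

Put the bench labelling machine into run: push its clear hinged guard all the way down, then switch the orange mains rocker on (press down the raised half, on the side away from the robot), then press the blue reset button, and after it the green start button, each fully in and let go again. Leave the black jog button and the red mushroom stop unpressed, and leave the bottles and other things standing around where they are.

Things in the scene. Friction and masses are not known exactly. Their poses are not given: they have to be found in the camera images.
- labeller: Bench labelling machine fixed to the table, cream housing 360 mm deep (x) by 440 wide (y). Origin on the table under its centre; -x, the operator's side, faces the robot. Flat deck 100 mm high from x -180 to -50 mm; on it at x -115: rocker at y +130, round buttons at y +65, 0, -65 (blue, green, black in any order), red mushroom at y -140. Behind, under the guard, a bottle on rollers, then a reel 233 mm high.
- guard_hinge (a point): Middle of the guard's hinge line, on the machine at x = +150 mm, 168 mm above the table; the hinge runs along the machine's y and its axes are the machine's.
- guard_edge (a point): Middle of the top of the guard's yellow front edge, a flat bar 24 mm deep, 390 mm long, 187 mm from the hinge line. Shut, it lies at machine x -37 mm, 172.5 mm above the table, and the clear 5 mm panel behind it is level with its top at 170.5 mm.
- guard (a joint): Guard angle in rad: 0 is shut on its stop (level), growing as it is raised; it starts 0.45 to 0.8 open. It has a stiff hinge that stays where it is left; pushing its top down near the front edge takes under 6 N.
- mains_far_half (a point): Orange mains rocker, 40 mm (machine x) by 24 mm, in a black bezel with its top 108 mm above the table. The point is the middle of the top of the far half (away from the robot), 13 mm beyond the pivot. Off: near half level at 113 mm, far half slopes up and away to 120 mm. Pressing the far half down until it is level at 113 mm switches on; the near half then stands up.
- mains (a joint): Mains rocker angle in rad: about 0 (up to 0.03) is off, 0.35 is fully on (far half level). No spring: it stays where it is left; it takes about 3 to 5 N on the far half.
- reset_top (a point): Centre of the blue reset button's flat round cap, 28 mm across, top 122 mm above the table when out. The button stands on the deck's line of controls, 115 mm in front of the machine's centre (machine -x); its place in the line changes from start to start. 
- reset (a joint): Travel of the blue reset button in m: 0 out, 0.006 fully in; sprung, 1.5 N to start it and 5 N fully in.
- start_top (a point): Centre of the green start button's flat round cap, 28 mm across, top 122 mm above the table when out. The button stands on the deck's line of controls, 115 mm in front of the machine's centre (machine -x); its place in the line changes from start to start. 
- start (a joint): Travel of the green start button in m: 0 out, 0.006 fully in; sprung, 1.5 N to start it and 5 N fully in.
- jog_top (a point): Centre of the black jog button's flat round cap, 28 mm across, top 122 mm above the table when out. The button stands on the deck's line of controls, 115 mm in front of the machine's centre (machine -x); its place in the line changes from start to start. Not to be pressed.
- jog (a joint): Travel of the black jog button in m: 0 out, 0.006 fully in. To be left alone.
- stop_top (a point): Top of the red mushroom stop, 40 mm across on a yellow disc 60 mm across, 138 mm above the table, at the right end of the line of controls. Not to be pressed.
- stop (a joint): Travel of the red mushroom stop in m: 0 out, 0.006 fully in. To be left alone.
- bottle_a: closed dark spirit bottle with a gold cap, 66 mm across, 238 mm tall, upright on the table; origin at the centre of its foot. Leave it where it is.
- bottle_b: closed amber spirit bottle with a gold cap, 66 mm across, 238 mm tall, upright on the table; origin at the centre of its foot. Leave it where it is.
- bottle_c: closed dark spirit bottle with a gold cap, 66 mm across, 238 mm tall, upright on the table; origin at the centre of its foot. Leave it where it is.
- bottle_d: closed amber spirit bottle with a gold cap, 66 mm across, 238 mm tall, upright on the table; origin at the centre of its foot. Leave it where it is.
- label_roll: white roll of labels standing on its end on the table, 96 mm across, 70 mm high, with a 40 mm bore; origin at the centre of its foot. Leave it where it is.
- gold_cap: loose gold bottle cap, 29 mm across, 30 mm high, upright on the right end of the labeller's control deck, beside the mushroom stop; origin at the centre of its foot. Leave it where it is.
- beaker: white open plastic beaker, 72 mm across, 85 mm high, on the table to the left; origin at the centre of its foot. Leave it where it is.
- brush: flat dusting brush 170 mm long lying on the table on the robot's right, in front of the machine; origin under its middle, handle to its -x. Leave it where it is.

How it is judged:
By the outcome, as a careful person would: the job done as asked, in the order asked, and still so for the second after the job is handed in, with the robot touching nothing.
It also fails if it takes over 64 s, if anything falls off the work surface, if the arm or the gripper's body presses on something with over 40 N, if the wrist force passes 120 N, or if a joint passes its speed limit or range.

### The arm

A 7-joint arm with a two-finger parallel gripper is mounted at the origin on the work surface. World frame = base frame: x ahead of the robot, y to its left, z up, the work surface at z = 0. Lengths are in mm, angles in rad, forces in N, time in s.
With the tool pointing down it reaches from about 425 to 925 mm from the base axis. Payload 6.8 kg.
Tool frame: the origin (TCP) lies at the very end of the fingers, on their centre line; the grasp point (between the pads) lies 19 mm behind it; z points along the fingers, y is the line along which they close (so a half turn about z gives the same grasp; the last joint's range is limited). The gripper opens to 88 mm and grips with 3 to 60 N. Pads are 20 mm wide; open, the fingers measure 115 mm over their backs; the gripper's body (75 mm by 178 mm) begins 61 mm behind the grasp point.
Start: joints at [1.155, 0.477, 0.022, 1.555, -0.011, 1.109, -0.083], TCP at [204.509, -643.291, 222.664] pointing down, gripper open.
Joint ranges: [-2.96, 2.96], [-0.34, 2.1], [-1.41, 1.46], [0.24, 2.44], [-1.37, 4.51], [0.17, 1.92], [-2.96, 2.96]. Speed limits (rad/s): [2.39, 2.39, 3.14, 3.14, 3.14, 3.14, 3.14].

### API

Orientations are given as a unit quaternion [x, y, z, w].
In Python, from cell import state, imaging, ticket gives the robot as it stands. The module is installed in compiled form; this text tells all that it offers.
- The arm moves only by the tool step_arm, never from a script. Its argument "targets" is a list of rows, each a list of 7 numbers: the shift along the world's x, y, z in mm, then the turn, a rotation vector about the world's x, y, z in rad, then the opening, from 0 (shut) to 1 (fully open). A call has 1 to 12 rows; each row is the pose to reach, as a shift and turn from the pose commanded when the call began; what a row does not reach only later rows make up. A row lasts 1/10 s, in which the tool goes at most 50 mm and 8.59 degrees, less where a joint would pass 70% of its speed; a pose out of reach is approached as far as the arm can. A call with a gripper value outside its range is refused whole. The fingers move at their own pace and stop on an object; the grip force is fixed at half the most. Time passes only in rows, so rows that repeat a pose let the fingers close. It gives the time, the measured TCP pose, the force, the opening and the grip force at its end, in the units of the state.
- state(): the state, without advancing time (a new reading comes with each control period).
- imaging.grab_frame(name): name is "side" or "top" or "wrist"; returns a dict with "frame" (384x512x3 uint8, red, green, blue), "K" (3x3 intrinsics, pixels), "world_to_cam" (4x4, takes a point from world to camera coordinates). Camera axes: x right, y down, z forward; pixel columns grow to the right and rows downward; lengths in mm; the calibration is good to about 2 mm. A picture is of the moment at which its call begins. There is no depth.
- ticket.sign_off(): hands the job in; it is judged then, once.
The state is a dict: "time": time; "qpos": joint angles; "joint_velocities": joint speeds; "tau": joint torques, N m; "ee_pos": TCP position; "tool_rot": TCP orientation; "ft_force": force on the tool from outside, world axes, zero at the start; "moment": the same for the moment, N m; "grip_width": opening from 0.0 (shut) to 1.0 (fully open); "gripper_force": force on a finger pad.
Only numpy, scipy, OpenCV 4.12 (cv2) and the standard library are available. Lean on these libraries where they do the work, as an engineer would, in place of code of your own. Each camera call takes 0.05 s, during which the arm holds its last target. There are 200 camera calls.

## Working session

There is one attempt and no reset: what is moved stays moved. The work goes in short steps, Python scripts to look and compute and a tool call to move; the robot and the scene stay as the last step left them, time stands still between calls to the robot, and variables do not carry over. Pictures are saved under pics/ and viewed, at most 10 in all, crops included, and the job is handed in when it is done.

Besides the shell and the picture viewer there is one more tool, called after "Call:" as a command line: name --pt "numbers of a row" for each row, then --argument value for the rest. step_arm: Moves the arm, as the interface text tells. Its arguments: {"type":"object","properties":{"targets":{"type":"array","items":{"type":"array","items":{"type":"number"}}}},"required":["targets"]}

```bash
mkdir -p pics; cat > h.py <<'E'
import numpy as np,cv2
from cell import state,imaging,ticket
def grab(n,f):
    d=imaging.grab_frame(n); cv2.imwrite(f'pics/{f}.png',d['frame'][:,:,::-1]); np.savez(f'{f}.npz',**d); return d
def ray(f,u,v,z):
    d=np.load(f'{f}.npz'); R=d['world_to_cam'][:3,:3];t=d['world_to_cam'][:3,3]
    c=-R.T@t; r=R.T@np.linalg.inv(d['K'])@np.array([u,v,1.]); return c+r*(z-c[2])/r[2]
def proj(f,P):
    d=np.load(f'{f}.npz'); p=d['K']@(d['world_to_cam']@np.append(P,1))[:3]; return p[:2]/p[2]
E
python3 - <<'E'
from h import *
a=grab('top','top0');b=grab('side','side0')
im=np.hstack([cv2.resize(x['frame'],(800,600),interpolation=2) for x in (a,b)])[:,:,::-1]
cv2.imwrite('pics/t.png',im[:,:800]);cv2.imwrite('pics/s.png',im[:,800:])
s=state();print(s)
for d in(a,b): R=d['world_to_cam'];print((-R[:3,:3].T@R[:3,3]).round())
E
```

```text
{'time': 0.1, 'qpos': array([ 1.15486246,  0.47771684,  0.02234098,  1.5563048 , -0.01148202,
        1.10931648, -0.0830756 ]), 'joint_velocities': array([ 0.00030185, -0.00121533, -0.00090851, -0.00170976, -0.00029996,
        0.00204472, -0.00045949]), 'tau': array([ 3.87433000e-03, -5.84092140e+01,  1.53992090e+00, -2.73312253e+01,
       -5.41344937e-02,  1.30247616e-02,  4.09456106e-05]), 'ee_pos': array([ 204.34766901, -642.77041101,  221.79950547]), 'tool_rot': array([ 9.88173660e-01,  1.53336768e-01, -1.88916157e-04, -7.86243827e-04]), 'ft_force': array([ 0.02596294, -0.40732977, -0.33659886]), 'moment': array([-0.01364697,  0.03927412,  0.01080813]), 'gripper_force': 0.0, 'grip_width': 0.9981564931526582}
[ 244.    6. 1655.]
[311. 852. 910.]
```

View pics/t.png

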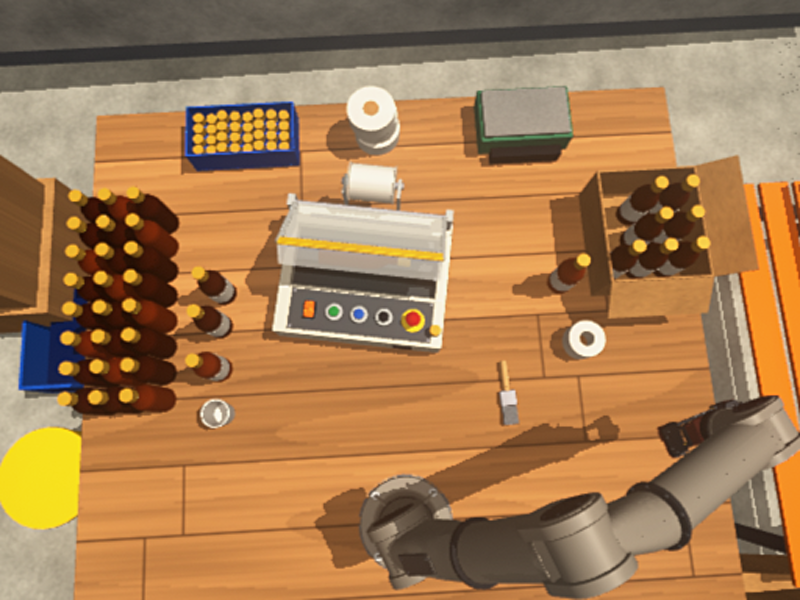

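View pics/s.png

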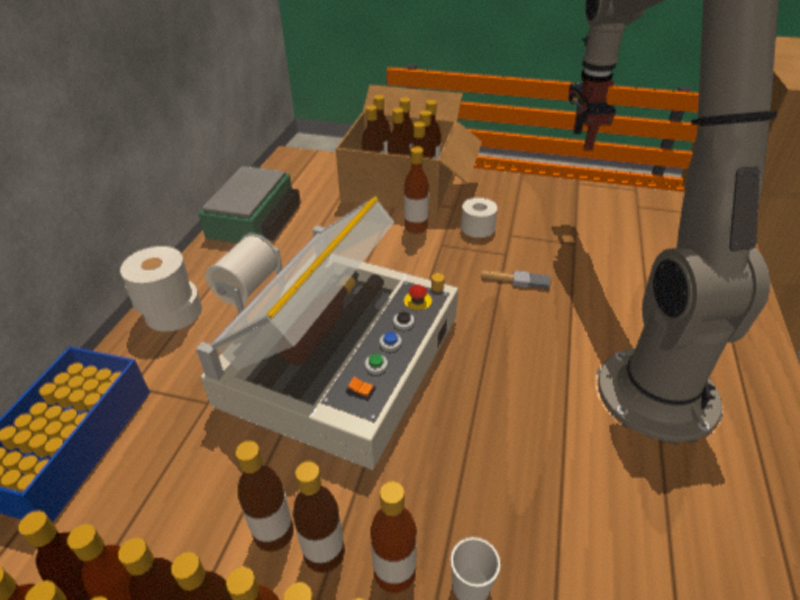

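The top view shows the rocker at (309,309), green (333,312), blue (359,314), black (384,317) and the stop at (413,320). The guard's yellow bar runs from (280,240) to (443,256). In the side view, green is at (376,363), blue (390,341), black (403,320), and the bar runs (270,316)–(377,199).

```bash
cat > fit.py <<'E'
from h import *
from scipy.optimize import least_squares
def cen(f,uv,lo,hi,r=9):
    im=cv2.cvtColor(np.load(f+'.npz')['frame'],cv2.COLOR_RGB2HSV); m=cv2.inRange(im,lo,hi)
    u,v=[int(round(a*.64)) for a in uv]; ys,xs=np.nonzero(m[v-r:v+r+1,u-r:u+r+1]); return np.array([xs.mean()+u-r,ys.mean()+v-r]),len(xs)
G=((45,80,40),(85,255,255));B=((105,90,60),(130,255,255))
obs=[]
for f,g,b in(('top0',(333,312),(359,314)),('side0',(376,363),(390,341))):
    for uv,c,y in((g,G,65),(b,B,0)):
        p,n=cen(f,uv,*c);print(f,p,n);obs.append((f,p,(-115,y,119)))
for y,uv,z in((-65,(384,317),119),(130,(309,309),114),):obs.append(('top0',np.array(uv)*.64,(-115,y,z)))
obs.append(('side0',np.array((403,320))*.64,(-115,-65,119)))
def W(q,P): c,s=np.cos(q[2]),np.sin(q[2]);return np.array([q[0]+c*P[0]-s*P[1],q[1]+s*P[0]+c*P[1],P[2]])
s=least_squares(lambda q:np.concatenate([proj(f,W(q,P))-p for f,p,P in obs]),[520,70,-.1],x_scale=[100,100,.1],loss='soft_l1')
q=s.x;print(q,s.fun.reshape(-1,2).round(1).tolist())
ends=[('top0',(280,240),195),('top0',(443,256),-195),('side0',(270,316),195),('side0',(377,199),-195)]
E=lambda th,y:(150-187*np.cos(th)+4.5*np.sin(th),y,168+187*np.sin(th)+4.5*np.cos(th))
g=least_squares(lambda t:np.concatenate([proj(f,W(q,E(t[0],y)))-np.array(uv)*.64 for f,uv,y in ends]),[.6]);print('guard',g.x,g.fun.round(1))
for n,P in dict(edge=E(g.x[0],0),edge0=E(0,0),hinge=(150,0,168),far=(-102,130,120),pivot=(-115,130,113),green=(-115,65,122),blue=(-115,0,122)).items():print(n,W(q,P).round(1))
E
python3 fit.py
```

```text
top0 [213.09677419 198.67741935] 31
top0 [229.27586207 200.4137931 ] 29
side0 [240.05263158 230.26315789] 57
side0 [249.41509434 215.67924528] 53
[ 6.47996248e+02  7.19539155e+01 -1.63298510e-01] [[-0.1, -0.1], [-0.2, -0.1], [0.6, -0.1], [0.4, 0.1], [-0.6, -0.9], [-0.6, -0.6], [0.5, -2.3]]
guard [0.68305886] [-2.  -0.2 -0.2  0.5 -1.7  1.9 -1.8  0.8]
edge [655.7  70.7 289.5]
edge0 [611.5  78.  172.5]
hinge [796.   47.6 168. ]
far [568.5 216.8 120. ]
pivot [555.7 218.9 113. ]
green [545.1 154.8 122. ]
blue [534.5  90.6 122. ]
```

Call:
step_arm --pt "0 0 50 0 0 0 0" --pt "0 0 100 0 0 0 0" --pt "30 40 150 0 0 -0.1 0" --pt "60 80 150 0 0 -0.2 0" --pt "85 120 150 0 0 -0.3 0" --pt "110 160 150 0 0 -0.4 0" --pt "130 200 150 0 0 -0.47 0" --pt "155 240 150 0 0 -0.47 0" --pt "180 280 150 0 0 -0.47 0" --pt "205 320 150 0 0 -0.47 0" --pt "230 360 150 0 0 -0.47 0" --pt "255 400 150 0 0 -0.47 0"

```text
time: 1.3
ee_pos: [459.9, -241.4, 372.5]
tool_rot: [0.997, -0.081, -0.0, 0.0]
ft_force: [1.0, -1.0, -0.6]
grip_width: 0.005
gripper_force: 0.0
```

Call:
step_arm --pt "28 43 0 0 0 0 0" --pt "55 86 0 0 0 0 0" --pt "83 130 0 0 0 0 0" --pt "110 170 0 0 0 0 0" --pt "135 210 0 0 0 0 0" --pt "160 250 0 0 0 0 0" --pt "180 285 0 0 0 0 0" --pt "195 314 0 0 0 0 0" --pt "195 314 0 0 0 0 0" --pt "195 314 0 0 0 0 0"

```text
time: 2.3
ee_pos: [654.3, 71.1, 371.8]
tool_rot: [0.997, -0.08, -0.001, 0.0]
ft_force: [0.1, -1.2, 0.2]
grip_width: 0.01
gripper_force: 0.0
```

```bash
python3 - <<'E'
from h import *
from scipy.spatial.transform import Rotation as R
s=state();print(s['time'],s['ee_pos'],s['ft_force'],s['grip_width']);print(R.from_quat(s['tool_rot']).as_matrix().round(3))
a=grab('side','side1');b=grab('top','top1');c=grab('wrist','w1')
cv2.imwrite('pics/m1.png',np.hstack([cv2.resize(a['frame'][60:330,80:380],(400,360)),cv2.resize(b['frame'][90:240,160:310],(400,360))])[:,:,::-1])
E
```

```text
2.3 [654.30223441  71.11145436 371.79068574] [ 0.11568277 -1.20611984  0.16471064] 0.010158170624405388
[[ 0.987 -0.16  -0.002]
 [-0.16  -0.987 -0.   ]
 [-0.001  0.001 -1.   ]]
```

View pics/m1.png

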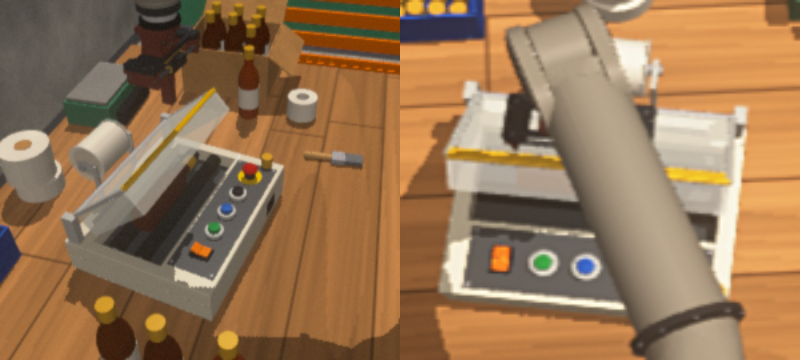

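View pics/w1.png

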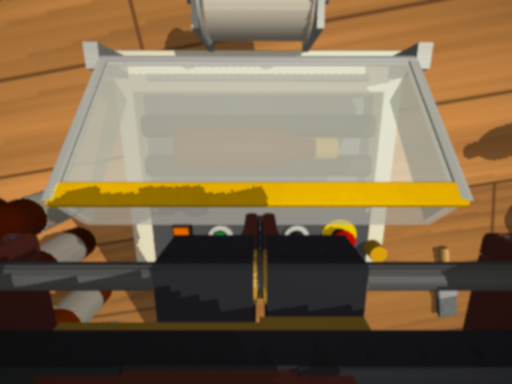

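The wrist view shows the yellow bar centred near v=194, from u≈50 to 468, with the closed fingertips just in front at (260,215). Next I check the edge position from this view.

```bash
cat >> fit.py <<'E'
print('---');ends=[('w1',(52,196),195),('w1',(468,194),-195),('w1',(260,194),0)]
for th in (.6,.65,.683,.72,.78,.85): print(th,[proj('w1',W(q,E(th,y))).round(1).tolist() for y in(195,0,-195)],W(q,E(th,0)).round(0))
print('hinge',proj('w1',W(q,(150,195,168))),proj('w1',W(q,(150,-195,168))),'tcp',proj('w1',(654.3,71.1,371.8)))
print('buttons',proj('w1',W(q,(-115,130,114))),proj('w1',W(q,(-115,-140,138))))
E
python3 fit.py|sed -n '/---/,$p'
```

```text
---
0.6 [[62.5, 201.2], [258.4, 200.9], [454.0, 200.7]] [646.  72. 277.]
0.65 [[55.9, 197.7], [258.3, 197.5], [460.5, 197.2]] [652.  71. 285.]
0.683 [[51.4, 195.0], [258.3, 194.8], [464.9, 194.5]] [656.  71. 290.]
0.72 [[46.2, 191.7], [258.3, 191.4], [470.0, 191.2]] [660.  70. 295.]
0.78 [[37.4, 185.3], [258.2, 185.0], [478.6, 184.8]] [668.  69. 303.]
0.85 [[26.7, 176.4], [258.1, 176.1], [489.2, 175.8]] [678.  67. 311.]
hinge [102.77251204  60.26741379] [413.90157721  60.03537881] tcp [257.48325681 229.79255902]
buttons [182.00843513 238.25507048] [346.07346707 244.23567369]
```

Call:
step_arm --pt "5 0 -40 0 0 0 0" --pt "5 0 -65 0 0 0 0" --pt "4 0 -76 0 0 0 0" --pt "0 0 -86 0 0 0 0" --pt "-4 1 -96 0 0 0 0" --pt "-9 2 -103 0 0 0 0" --pt "-14 3 -111 0 0 0 0" --pt "-19 4 -120 0 0 0 0" --pt "-23 5 -128 0 0 0 0"

```text
time: 3.35
ee_pos: [631.1, 75.8, 244.2]
tool_rot: [0.997, -0.081, 0.0, -0.0]
ft_force: [1.5, -0.4, 0.9]
grip_width: 0.003
gripper_force: 0.5
```

Call:
step_arm --pt "-4 1 -9 0 0 0 0" --pt "-6 1 -17 0 0 0 0" --pt "-9 1 -26 0 0 0 0" --pt "-11 1 -35 0 0 0 0" --pt "-13 2 -44 0 0 0 0" --pt "-15 2 -53 0 0 0 0" --pt "-16 2 -60 0 0 0 0" --pt "-16 2 -66 0 0 0 0" --pt "-16 2 -69 0 0 0 0"

```text
time: 4.25
ee_pos: [615.0, 77.6, 174.8]
tool_rot: [0.997, -0.081, -0.001, 0.0]
ft_force: [-0.8, -0.8, 0.1]
grip_width: 0.011
gripper_force: 0.5
```

Call:
step_arm --pt "0 0 -1 0 0 0 0" --pt "0 0 -2 0 0 0 0" --pt "0 0 -3 0 0 0 0" --pt "0 0 -4 0 0 0 0" --pt "0 0 -4 0 0 0 0"

```text
time: 4.75
ee_pos: [615.7, 77.7, 172.9]
tool_rot: [0.997, -0.081, 0.0, 0.0]
ft_force: [-2.3, -1.2, 7.7]
grip_width: 0.005
gripper_force: 3.8
```

```bash
python3 - <<'E'
from h import *
a=grab('side','side2');c=grab('wrist','w2')
cv2.imwrite('pics/m2.png',np.hstack([cv2.resize(a['frame'][60:330,80:380],(400,360)),cv2.resize(c['frame'],(400,360))])[:,:,::-1])
print(state()['ft_force'],state()['ee_pos'])
E
```

```text
[-3.885582   -1.07857451  7.0505373 ] [615.65109893  77.66231467 172.89219712]
```

View pics/m2.png

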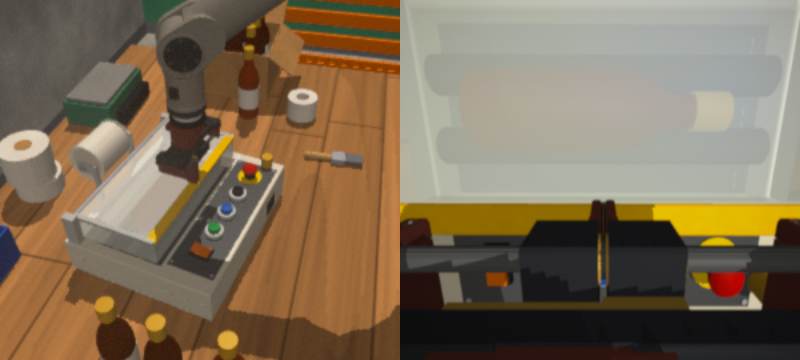

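The guard looks level, with the tip at z=172.9. I push a bit more to confirm it is on the stop.

Call:
step_arm --pt "0 0 -2 0 0 0 0" --pt "0 0 -4 0 0 0 0" --pt "0 0 -6 0 0 0 0" --pt "0 0 -6 0 0 0 0"

```text
time: 5.25
ee_pos: [615.8, 77.7, 172.4]
tool_rot: [0.997, -0.081, 0.001, 0.001]
ft_force: [-17.8, -4.3, 43.9]
grip_width: 0.001
gripper_force: 21.8
```

Call:
step_arm --pt "0 0 25 0 0 0 0" --pt "0 0 55 0 0 0 0" --pt "-10 30 65 0 0 0 0" --pt "-25 75 65 0 0 0 0" --pt "-40 120 65 0 0 0 0" --pt "-44 138.5 65 0 0 0 0" --pt "-44 138.5 40 0 0 0 0" --pt "-44 138.5 0 0 0 0 0" --pt "-44 138.5 -30 0 0 0 0" --pt "-44 138.5 -38 0 0 0 0" --pt "-44 138.5 -38 0 0 0 0"

```text
time: 6.35
ee_pos: [571.1, 215.9, 126.9]
tool_rot: [0.997, -0.081, -0.001, 0.0]
ft_force: [0.5, -0.4, 0.4]
grip_width: 0.004
gripper_force: 0.0
```

```bash
python3 - <<'E'
from h import *
a=grab('side','side3');c=grab('wrist','w3')
cv2.imwrite('pics/m3.png',np.hstack([cv2.resize(a['frame'][150:310,130:300],(400,376),interpolation=2),cv2.resize(c['frame'],(400,376))])[:,:,::-1])
print(state()['ft_force'],state()['ee_pos'])
E
```

```text
[-0.78522513  0.50970452 -0.49770284] [572.57898495 216.74577802 129.21144856]
```

View pics/m3.png

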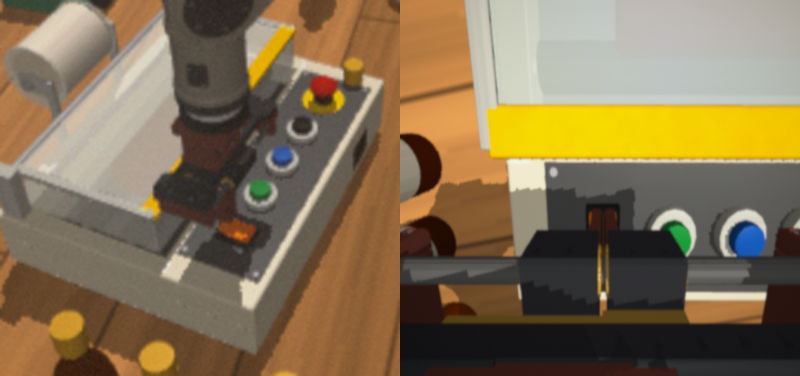

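The fingertips are centred over the rocker's far half in the wrist view, the near half shows free in front, and the guard stays shut. Press now.

Call:
step_arm --pt "0 0 -3 0 0 0 0" --pt "0 0 -6 0 0 0 0" --pt "0 0 -9 0 0 0 0" --pt "0 0 -11 0 0 0 0" --pt "0 0 -13 0 0 0 0" --pt "0 0 -14 0 0 0 0" --pt "0 0 -15 0 0 0 0" --pt "0 0 -16 0 0 0 0" --pt "0 0 -16 0 0 0 0"

```text
time: 7.35
ee_pos: [572.3, 216.3, 113.3]
tool_rot: [0.997, -0.081, 0.001, -0.0]
ft_force: [-0.3, -1.3, 12.7]
grip_width: 0.006
gripper_force: 6.4
```

Call:
step_arm --pt "0 0 -1 0 0 0 0" --pt "0 0 -2 0 0 0 0" --pt "0 0 -2 0 0 0 0"

```text
time: 7.65
ee_pos: [572.4, 216.4, 113.1]
tool_rot: [0.997, -0.081, 0.001, 0.0]
ft_force: [-4.9, -4.9, 25.4]
grip_width: 0.003
gripper_force: 13.0
```

Call:
step_arm --pt "0 0 20 0 0 0 0" --pt "0 0 50 0 0 0 0" --pt "0 0 70 0 0 0 0" --pt "-18 -60 70 0 0 0 0" --pt "-28 -90 70 0 0 0 0" --pt "-37 -126 70 0 0 0 0" --pt "-37 -126 70 0 0 0 0"

```text
time: 8.35
ee_pos: [532.3, 83.9, 178.6]
tool_rot: [0.996, -0.085, -0.002, 0.002]
ft_force: [0.9, -0.4, 0.1]
grip_width: 0.007
gripper_force: 0.0
```

```bash
python3 - <<'E'
from h import *
a=grab('side','side4');c=grab('wrist','w4')
cv2.imwrite('pics/m4.png',np.hstack([cv2.resize(a['frame'][150:310,130:300],(400,376),interpolation=2),cv2.resize(c['frame'],(400,376))])[:,:,::-1])
print(state()['ft_force'],state()['ee_pos'])
E
```

```text
[0.11568025 0.51866287 0.64987837] [533.68478815  89.65315912 179.25753772]
```

View pics/m4.png

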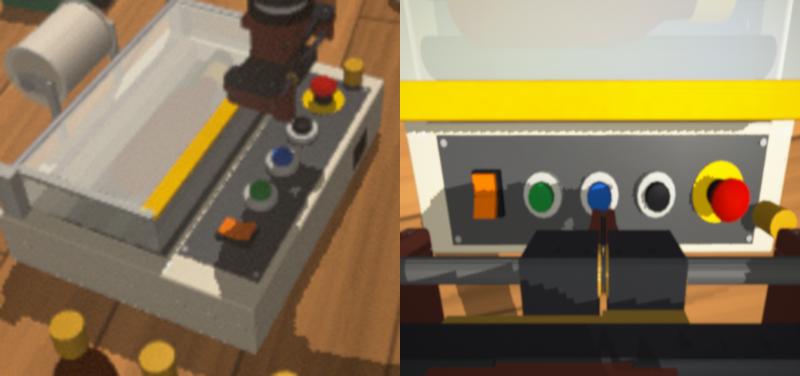

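The rocker is on, its near half raised, and the fingertips are lined up with the blue button. Press blue.

Call:
step_arm --pt "0 0 -30 0 0 0 0" --pt "0 0 -50 0 0 0 0" --pt "0 0 -56 0 0 0 0" --pt "0 0 -59 0 0 0 0" --pt "0 0 -61 0 0 0 0" --pt "0 0 -63 0 0 0 0" --pt "0 0 -65 0 0 0 0" --pt "0 0 -66 0 0 0 0" --pt "0 0 -66 0 0 0 0" --pt "0 0 -66 0 0 0 0"

```text
time: 9.45
ee_pos: [535.0, 91.4, 116.1]
tool_rot: [0.997, -0.081, 0.001, -0.0]
ft_force: [-8.8, 1.1, 19.9]
grip_width: 0.003
gripper_force: 9.6
```

Call:
step_arm --pt "0 0 10 0 0 0 0" --pt "0 0 40 0 0 0 0" --pt "0 0 50 0 0 0 0" --pt "5 32 50 0 0 0 0" --pt "10.5 64.5 50 0 0 0 0" --pt "10.5 64.5 50 0 0 0 0" --pt "10.5 64.5 50 0 0 0 0"

```text
time: 10.15
ee_pos: [545.1, 155.0, 163.4]
tool_rot: [0.997, -0.08, 0.0, 0.0]
ft_force: [0.2, -0.6, 0.2]
grip_width: -0.002
gripper_force: 0.0
```

Call:
step_arm --pt "0 0 -25 0 0 0 0" --pt "0 0 -38 0 0 0 0" --pt "0 0 -42 0 0 0 0" --pt "0 0 -45 0 0 0 0" --pt "0 0 -47 0 0 0 0" --pt "0 0 -49 0 0 0 0" --pt "0 0 -50 0 0 0 0" --pt "0 0 -50 0 0 0 0" --pt "0 0 -50 0 0 0 0"

```text
time: 11.05
ee_pos: [545.2, 153.9, 116.1]
tool_rot: [0.997, -0.081, 0.0, 0.001]
ft_force: [-8.9, -5.8, 20.0]
grip_width: -0.0
gripper_force: 10.1
```

Call:
step_arm --pt "0 0 10 0 0 0 0" --pt "0 0 50 0 0 0 0" --pt "-10 0 100 0 0 0 0" --pt "-40 0 150 0 0 0 0" --pt "-60 0 200 0 0 0 0" --pt "-60 0 200 0 0 0 0" --pt "-60 0 200 0 0 0 0" --pt "-60 0 200 0 0 0 0"

```text
time: 11.85
ee_pos: [485.1, 154.4, 312.8]
tool_rot: [0.997, -0.081, -0.0, 0.0]
ft_force: [0.8, -1.4, 0.2]
grip_width: 0.003
gripper_force: 0.0
```

```bash
python3 - <<'E'
from h import *
a=grab('side','side5');c=grab('wrist','w5')
cv2.imwrite('pics/m5.png',np.hstack([cv2.resize(a['frame'][100:310,80:300],(400,376),interpolation=2),cv2.resize(c['frame'],(400,376))])[:,:,::-1])
print(state()['ft_force'],state()['ee_pos'])
E
```

```text
[-0.4490795  -0.93499842  0.0026666 ] [484.74971639 154.18501634 311.6904447 ]
```

View pics/m5.png

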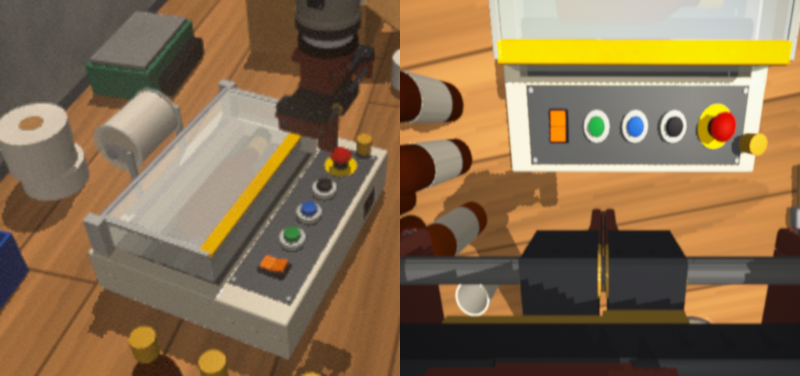

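The guard is shut, the rocker is on, the buttons are out again, nothing else has moved and the arm is clear. I'm handing the job in.

```bash
python3 -c "
from cell import ticket;print(ticket.sign_off())"
```

```text
the job is handed in; nothing more can be done
None
```

The job is handed in: I shut the guard onto its stop (about 44 N at the fingertips, over the 40 N limit set for the arm and gripper body), switched the mains on, then pressed and released blue reset and green start; jog, stop and the other items were not touched, and the sign-off gave no verdict.

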